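# Release the eccentric stop and push the jar tray home

### The job

Turn the yellow cam by pushing its red peg round with the fingertips until the cam's low point faces the tray, and only then push the black spice-jar tray forward, fully home against its end stops, leaving the cam at its low point. Grasp and lift nothing, leave the loose jar, tin and mug where they stand, and finish clear of everything.

Things in the scene. Friction and masses are not known exactly. Their poses are not given: they have to be found in the camera images.
- unit: Fixed wooden base board, 285 x 180 x 12 mm, with two guide rails (tops at 30 mm) and two black end stops (tops at 34 mm, 68 mm left and right, 24 mm behind the pivot). Origin on the table under the cam's pivot; x = the tray's forward direction, away from the robot (yaw within 0.4 rad), y left, z up. The board reaches from 210 mm behind to 75 mm ahead of the origin.
- cam_pivot (a point): The cam's upright pivot axis, at the cam's top face, 34 mm above the table. The cam is a yellow round disc, 72 mm across, 18 to 34 mm above the table, mounted 24 mm off-centre: its high point lies 60 mm from the pivot, its low point, opposite, 12 mm. The steel pivot head stands 7 mm above the disc.
- cam_peg (a point): Top centre of the red upright peg, 18 mm across, standing on the cam disc from 34 to 74 mm above the table, 46 mm from the pivot axis, on the high point's side. When the low point faces the tray, the peg stands straight ahead (+x of the unit) of the pivot, farthest from the tray.
- cam (a joint): Cam angle in rad, counter-clockwise from above positive; the peg stands at pi + value from the unit's x axis. 0: high point and peg face the tray. +3.14 or -3.14: low point faces the tray, reached either way round; stops at +-3.38; up to 0.3 off the low point will do. Starts within 1.4 of 0; stiff (about 6 N at the peg); stays where it is left.
- tray (a joint): How far the tray has slid forward, in m: 0 fully back, 0.077 fully home against the end stops. It starts between 0 and 0.02; with the cam's high point facing it, it would jam on the cam at 0.032. About 2.5 N moves it and it stays where it is left.
- tray_push (a point): Middle of the near face of the tray's black push plate (136 mm wide, 8 mm thick, from 14 to 78 mm above the table); this point is 60 mm above the table. The face looks back along the unit's -x. Three spice jars (35 mm across, tops at 71 mm) are fixed in the tray right ahead of the plate.
- tray_nose (a point): Middle of the flat front face of the tray's steel follower nose (60 mm wide, 16 to 36 mm above the table), 70 mm ahead of the near face of the push plate, on the line through the pivot. 15 mm behind the pivot when the tray is home.
- jar: Loose amber glass jar with steel lid, 72 mm across, 100 mm high, standing beside the unit. Origin at the centre of its underside, z up.
- tin: Loose food tin with a red label, 70 mm across, 80 mm high, beside the unit. Origin at the centre of its underside, z up.
- mug: Loose white mug, 76 mm across without its handle, 85 mm high, beside the unit. Origin at the centre of its underside, z up.

How it is judged:
By the outcome, as a careful person would: the job done as asked, in the order asked, and still so for the second after the job is handed in, with the robot touching nothing.
It also fails if it takes over 58 s, if anything falls off the work surface, if the arm or the gripper's body presses on something with over 40 N, if the wrist force passes 120 N, or if a joint passes its speed limit or range.

### The arm

A 7-joint arm with a two-finger parallel gripper is mounted at the origin on the work surface. World frame = base frame: x ahead of the robot, y to its left, z up, the work surface at z = 0. Lengths are in m, angles in rad, forces in N, time in s.
With the tool pointing down it reaches from about 0.375 to 0.925 m from the base axis. Payload 3.1 kg.
Tool frame: the origin (TCP) lies between the finger pads; the fingertips stand 19 mm ahead of it and the grasp point (between the pads) is the TCP; z points along the fingers, y is the line along which they close (so a half turn about z gives the same grasp; the last joint's range is limited). The gripper opens to 85 mm and grips with 20 to 120 N. Pads are 22 mm wide; open, the fingers measure 114 mm over their backs; the gripper's body (76 mm by 85 mm) begins 54 mm behind the grasp point. The pads swing forward as they close: fully open they stand 13 mm farther back than shut.
Start: joints at [1.092, 0.383, 0.044, 1.598, -0.018, 1.161, -0.05], TCP at [0.242, -0.603, 0.25] pointing down, gripper open.
Joint ranges: [-2.61, 2.61], [-0.41, 2.15], [-1.48, 1.57], [0, 2.5], [-1.57, 4.71], [0.05, 1.97], [-2.85, 2.85]. Speed limits (rad/s): [2.79, 2.79, 3.14, 3.14, 3.14, 3.14, 3.14].

### API

Orientations are given as a unit quaternion [x, y, z, w].
In Python, from bench import move_ptp, movel, move_j, move_gripper, pause, inverse_kinematics, read_camera, camera_params, MotionError, sign_off, look_for, tip_of, read_time_s, read_qpos, read_joint_vel, read_effort, read_eef_pos, read_tcp_rot, read_ft_force, read_ft_torque, read_finger_gap, read_grasp_force gives the robot as it stands. Calls block until the motion is done:
- move_ptp(position, orientation): joint-space move of the TCP to a pose.
- movel(position, orientation=None, speed=0.15): straight line of the TCP; orientation=None keeps the orientation; speed is the mean speed in m/s.
- move_j(angles): joint-space move.
- move_gripper(opening, effort=None): finger opening in m; effort is the grip in N (None keeps the last); returns when the fingers have stopped.
- pause(seconds).
- inverse_kinematics(position, orientation): joint angles nearest the present ones, or None.
- read_camera(name): name is "scene" or "top" or "wrist"; returns the picture (480x640x3 uint8, red, green, blue); there is no depth.
- camera_params(name): a dict with "K" (3x3 intrinsics, pixels), "camera_from_world" (4x4, takes a point from world to camera coordinates). Camera axes: x right, y down, z forward; pixel columns grow to the right and rows downward; lengths in m; the calibration is good to about 2 mm. The wrist camera is an equidistant fisheye: a pixel r from the principal point sees the ray r / f radians off the axis. A picture is of the moment at which its call begins: read the wrist's pose just before it. camera_params takes no time and is no camera call; for the wrist camera it gives the pose at the moment of the call.
A pose or a line that the arm cannot do raises MotionError and nothing moves.
- sign_off(): hands the job in; it is judged then, once.
Trained networks look in the newest picture that a camera, given by its name, has taken for a name from the list of things; names that differ only in an ending like _2 or _b are one class to them, and where a whole thing is asked for, a point or a joint stands for the part that bears it (a point fixed in the world has none). Each returns a list of dicts, best first, with "confidence" (0 to 1); they miss things now and then, are a little off and sometimes report something else, mostly with a low value. They report only what shows in the picture. A call takes as long as a camera call.
- look_for(camera, name): "at" ([column, row] in pixels, amid what is visible of it).
- tip_of(camera, name): "at" ([column, row] in pixels: a listed point, or the origin of a listed thing).
Readings, each from a call of its own:
- read_time_s(): time.
- read_qpos(): joint angles.
- read_joint_vel(): joint speeds.
- read_effort(): joint torques, N m.
- read_eef_pos(): TCP position.
- read_tcp_rot(): TCP orientation.
- read_ft_force(): force on the tool from outside, world axes, zero at the start.
- read_ft_torque(): the same for the moment, N m.
- read_finger_gap(): finger opening in m.
- read_grasp_force(): force on a finger pad.
Only numpy, scipy, OpenCV 4.12 (cv2) and the standard library are available. Lean on these libraries where they do the work, as an engineer would, in place of code of your own. Each camera call takes 0.05 s, during which the arm holds its last target. There are 200 camera calls.

## Working session

There is one attempt and no reset: what is moved stays moved. The work goes in short steps, each a Python script; the robot and the scene stay as the last script left them, time stands still between calls to the robot, and variables do not carry over. Pictures are saved under pics/ and viewed, at most 10 in all, crops included, and the job is handed in when it is done.

```bash
mkdir -p pics; cat > h.py <<'E'
from bench import *
import numpy as np, cv2
def px2z(cam,uv,z):
    p=camera_params(cam);K=np.array(p["K"]);T=np.array(p["camera_from_world"])
    R,t=T[:3,:3],T[:3,3]; d=R.T@np.linalg.solve(K,[uv[0],uv[1],1]); c=-R.T@t
    return c+d*(z-c[2])/d[2]
def tri(obs):
    A=np.zeros((3,3));b=np.zeros(3)
    for cam,uv in obs:
        p=camera_params(cam);K=np.array(p["K"]);T=np.array(p["camera_from_world"])
        R,t=T[:3,:3],T[:3,3]; d=R.T@np.linalg.solve(K,[uv[0],uv[1],1]);d/=np.linalg.norm(d);c=-R.T@t
        P=np.eye(3)-np.outer(d,d);A+=P;b+=P@c
    return np.linalg.solve(A,b)
Z=dict(cam_pivot=.034,cam_peg=.074,tray_push=.060,tray_nose=.026,jar=0,tin=0,mug=0,unit=0)
def snap(name):
    for c in("scene","top"):
        cv2.imwrite(f"pics/{name}_{c}.png",cv2.cvtColor(read_camera(c),cv2.COLOR_RGB2BGR))
def find(names):
    for n in names:
        for c in("scene","top"):
            for r in tip_of(c,n)[:2]:
                print(n,c,np.round(r["at"],1),round(r["confidence"],2),np.round(px2z(c,r["at"],Z[n]),4)[:2])
E
python3 - <<'E'
from h import *
snap("a"); find(Z); print(read_time_s(),read_tcp_rot(),read_finger_gap())
E
```

```text
cam_pivot scene [279.4 224.7] 0.61 [ 0.6045 -0.0573]
cam_pivot top [379.7 241.8] 0.59 [ 0.6039 -0.0562]
cam_peg scene [281.3 194.5] 0.96 [ 0.5764 -0.0949]
cam_peg top [401.5 252.7] 0.64 [ 0.5752 -0.0928]
tray_push scene [330.2 173.7] 0.84 [ 0.4586 -0.097 ]
tray_push top [402.5 315.4] 0.84 [ 0.4604 -0.0904]
tray_nose scene [310.3 206.3] 0.82 [ 0.525  -0.0678]
tray_nose top [391.7 282.7] 0.68 [ 0.5248 -0.0763]
tray_nose top [281.9 308.6] 0.65 [0.4815 0.1358]
jar scene [380.4 281.3] 0.73 [0.4888 0.142 ]
jar top [282.  307.3] 0.95 [0.4856 0.1382]
tin scene [195.1 187.2] 0.91 [ 0.7079 -0.2573]
tin top [478.1 190.2] 0.75 [ 0.7088 -0.2607]
mug scene [260.7 149.4] 0.55 [ 0.5334 -0.2772]
mug scene [332.4 174.2] 0.16 [ 0.4293 -0.1311]
mug top [493.9 276.9] 0.66 [ 0.5328 -0.279 ]
unit scene [283. 232.] 0.76 [ 0.5984 -0.057 ]
unit top [378.3 247.4] 0.77 [ 0.5986 -0.0553]
0.9 [9.81927051e-01 1.89259784e-01 2.68621005e-05 6.83140995e-06] 0.08541333882105502
```

View pics/a_top.png

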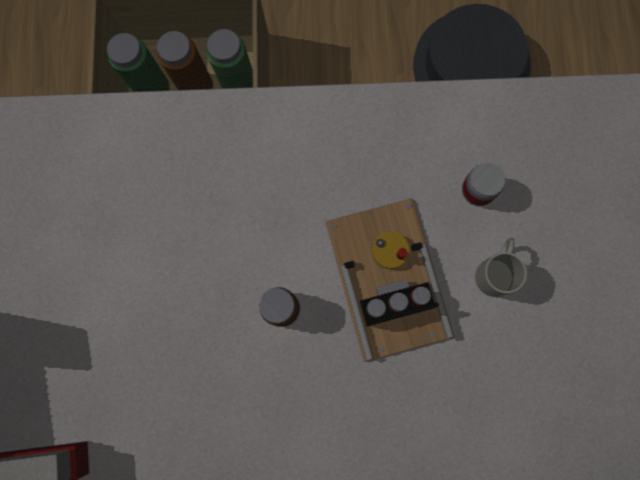

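View pics/a_scene.png

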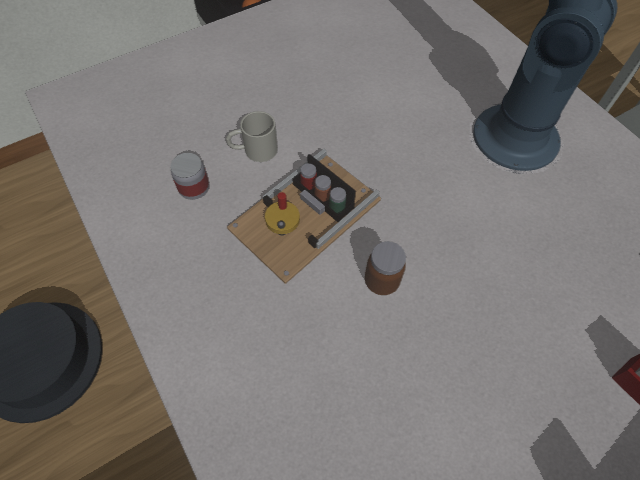

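The top view shows the pivot head near (380,243), the peg at (402,253), end stops at (350,265) and (417,247), and the tray near its rear. The jar (280,307), tin (485,185) and mug (505,273) stand beside the unit. I'll refine the yaw from the board outline.

```bash
python3 - <<'E'
from h import *
for c,cr in(("top",(310,190,470,370)),("scene",(215,140,395,290))):
    im=cv2.imread(f"pics/a_{c}.png"); x0,y0,x1,y1=cr
    cv2.imwrite(f"pics/b_{c}.png",cv2.resize(im[y0:y1,x0:x1],None,fx=3.3,fy=3.3,interpolation=cv2.INTER_CUBIC))
    hsv=cv2.cvtColor(im,cv2.COLOR_BGR2HSV)
    m=((hsv[...,1]>75)&(hsv[...,0]>5)&(hsv[...,0]<30)&(hsv[...,2]>50)).astype(np.uint8)
    k=np.zeros_like(m);k[y0:y1,x0:x1]=m[y0:y1,x0:x1]
    n,l,s,_=cv2.connectedComponentsWithStats(k); i=1+np.argmax(s[1:,4])
    k=cv2.morphologyEx((l==i).astype(np.uint8),cv2.MORPH_OPEN,np.ones((3,3)))
    pts=np.argwhere(k)[:,::-1]; w=np.array([px2z(c,p,.012)[:2] for p in cv2.convexHull(pts)[:,0]])
    print(c,len(pts),"\n",np.round(w,3).tolist()); r=cv2.minAreaRect((w*1000).astype(np.float32));print(r)
    # red peg, yellow cam
    y=((hsv[...,0]>20)&(hsv[...,0]<32)&(hsv[...,1]>170)).astype(np.uint8);k=np.zeros_like(y);k[y0:y1,x0:x1]=y[y0:y1,x0:x1]
    h=cv2.convexHull(np.argwhere(k)[:,::-1]);w=np.array([px2z(c,p,.034)[:2] for p in h[:,0]],np.float32)
    print("disc",cv2.minEnclosingCircle(w))
E
```

```text
top 8887 
 [[0.415, -0.174], [0.414, -0.168], [0.394, -0.083], [0.387, -0.055], [0.383, -0.039], [0.384, -0.035], [0.387, -0.034], [0.562, 0.026], [0.576, 0.029], [0.643, 0.045], [0.653, 0.045], [0.664, 0.001], [0.689, -0.104], [0.692, -0.12], [0.692, -0.124], [0.69, -0.126], [0.672, -0.131], [0.61, -0.145], [0.423, -0.175]]
((535.9163818359375, -71.48959350585938), (282.5940856933594, 177.6014404296875), 13.380075454711914)
disc ((0.5878998637199402, -0.0757870301604271), 0.03558483347296715)
scene 5328 
 [[0.386, -0.013], [0.515, 0.018], [0.563, 0.03], [0.647, 0.05], [0.651, 0.05], [0.656, 0.047], [0.668, -0.001], [0.681, -0.057], [0.694, -0.118], [0.692, -0.122], [0.689, -0.123], [0.67, -0.129], [0.621, -0.141], [0.61, -0.143], [0.528, -0.149], [0.525, -0.147], [0.383, -0.018]]
((539.2581787109375, -68.14851379394531), (281.09857177734375, 179.61485290527344), 13.548623085021973)Traceback (most recent call last):
  File "<stdin>", line 14, in <module>
TypeError: 'NoneType' object is not subscriptable
```

View pics/b_top.png

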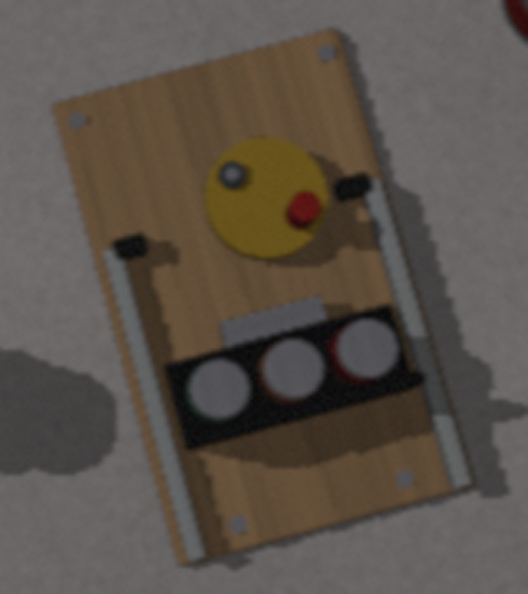

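```bash
cat >> h.py <<'E'
O=np.array([.6035,-.0560]);YAW=.237
def W(x,y): c,s=np.cos(YAW),np.sin(YAW); return O+[c*x-s*y,s*x+c*y]
def quat(phi): return [np.cos(phi/2),np.sin(phi/2),0,0]
def U(p): c,s=np.cos(YAW),np.sin(YAW); d=np.asarray(p)[:2]-O; return np.array([c*d[0]+s*d[1],-s*d[0]+c*d[1]])
ZP=.067
def pose(th,d,off,z=ZP,r=.046):
    # th: peg angle in unit frame, pusher d behind it (CCW push)
    u=r*np.array([np.cos(th),np.sin(th)])-d*np.array([-np.sin(th),np.cos(th)])
    return [*W(*u),z],quat(th+YAW+off)
E
python3 - <<'E'
from h import *
for n,uv in(("peg",[[281.3,194.5],[401.5,252.7]]),("push",[[330.2,173.7],[402.5,315.4]])):
    z=.074 if n=="peg" else .06
    for c,p in zip(("scene","top"),uv):
        u=U(px2z(c,p,z)); print(n,u.round(4),np.hypot(*u).round(4),np.arctan2(u[1],u[0]).round(3))
print("head",U(px2z("top",[380.6,242.7],.041)).round(4))
for off in(0,np.pi,np.pi/2,-np.pi/2):
    print(round(off,2),[None if (j:=inverse_kinematics(*pose(t,.0235,off))) is None else [round(float(j[k]),2) for k in (0,4,5,6)] for t in np.linspace(-2.44,0,5)])
print([None if (j:=inverse_kinematics([*W(x,0),z],quat(YAW+f))) is None else round(float(j[6]),2) for f in(0,np.pi/2,np.pi,-np.pi/2) for x,z in((-.19,.15),(-.19,.06),(-.08,.06))])
E
```

```text
peg [-0.0354 -0.0314] 0.0474 -2.416
peg [-0.0362 -0.0291] 0.0464 -2.463
push [-0.1505 -0.0059] 0.1506 -3.103
push [-0.1472  0.0002] 0.1472 3.14
head [-0.0029 -0.0007]
0 [[1.01, 0.97, 1.13, 1.87], [-0.82, -1.19, 1.24, -2.18], [0.16, 0.05, 0.81, -2.48], [0.21, 0.12, 0.84, -1.95], [0.29, 0.24, 0.88, -1.47]]
3.14 [[0.43, 0.28, 0.79, -0.79], [0.51, 0.35, 0.83, -0.19], [0.58, 0.44, 0.88, 0.37], [0.53, 0.44, 0.91, 0.96], [0.48, 0.46, 0.93, 1.52]]
1.57 [[0.22, 0.12, 0.76, -2.23], [0.3, 0.16, 0.79, -1.62], [0.4, 0.27, 0.84, -1.08], [0.45, 0.36, 0.89, -0.55], [0.48, 0.46, 0.93, -0.05]]
-1.57 [[0.56, 0.4, 0.82, 0.69], [0.56, 0.39, 0.84, 1.35], [0.98, 1.02, 1.21, 1.58], [0.92, 1.04, 1.24, 2.18], [-0.79, -1.22, 1.31, -2.05]]
[-1.25, -1.33, -1.44, 0.3, 0.17, 0.03, 1.85, 1.68, 1.52, -2.8, -2.82, -1.91]
```

```bash
python3 - <<'E'
from h import *
move_gripper(0,20)
p,q=pose(-2.44,.038,np.pi,.2); move_ptp(p,q)
p,q=pose(-2.44,.038,np.pi); movel(p,q,speed=.12)
print(read_time_s(),read_ft_force(),read_finger_gap())
for t in np.arange(-2.44,-1.2,.2):
    p,q=pose(t,.0235,np.pi); movel(p,q,speed=.06); print(round(t,2),read_time_s(),np.round(read_ft_force(),1),np.round(read_eef_pos(),3)-np.round(p,3))
snap("c"); find(["cam_peg","tray_push"])
im=cv2.imread("pics/c_top.png")[190:370,310:470];cv2.imwrite("pics/c_crop.png",cv2.resize(im,None,fx=3,fy=3))
E
```

```text
5.125 [0.80566656 0.47014092 1.22851418] 0.0001206925397998277
-2.44 5.5167 [-0.3 -0.3 -0.3] [ 0.001 -0.001  0.   ]
-2.24 5.8667 [-1.8  2.5  0.9] [-0.001  0.001  0.   ]
-2.04 6.2167 [-3.5  2.4  0.2] [-0.001  0.    -0.001]
-1.84 6.5667 [-4.   0.6 -1.5] [-0.001  0.    -0.001]
-1.64 6.9167 [-3.6  0.1 -2.1] [-0.001 -0.001  0.   ]
-1.44 7.2667 [-3.4 -0.7 -1.2] [ 0.    -0.001  0.   ]
-1.24 7.6167 [-4.1 -1.3 -2.3] [ 0.    -0.001  0.   ]
cam_peg scene [259.9 204.5] 0.8 [ 0.6246 -0.0958]
cam_peg top [402.5 225.1] 0.81 [ 0.6273 -0.0972]
tray_push scene [330.7 175.8] 0.75 [ 0.4606 -0.0919]
tray_push top [401.9 314. ] 0.94 [ 0.4629 -0.0894]
```

View pics/c_scene.png

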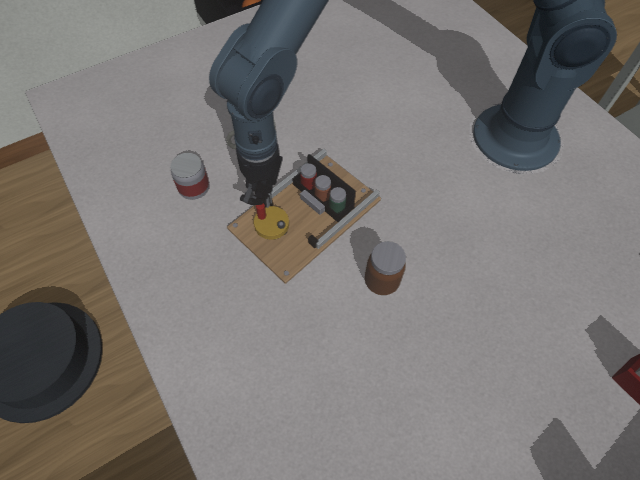

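The scene view shows the fingers behind the peg (261,207), which has turned as intended to about -1.30 rad against -1.24 commanded. I'll carry on.

```bash
python3 - <<'E'
from h import *
for t in [-1.04,-.84,-.64,-.44,-.24,-.1,.03]:
    p,q=pose(t,.0235,np.pi); movel(p,q,speed=.06); print(round(t,2),read_time_s(),np.round(read_ft_force(),1))
p,q=pose(.03,.04,np.pi); movel(p,q,speed=.1)
p[2]=.2; movel(p,q,speed=.15)
# move out behind the tray, high
move_ptp([*W(-.2,0),.2],quat(YAW+np.pi/2))
snap("d"); find(["cam_peg","cam_pivot","tray_push","jar","tin","mug"]); print(read_time_s())
for c in("scene","top"):
  for r in tip_of(c,"cam_peg")[:1]:
    u=U(px2z(c,r["at"],.074)); print(np.arctan2(u[1],u[0]),np.hypot(*u))
E
```

```text
-1.04 8.2667 [-3.1 -3.8 -2.8]
-0.84 8.6167 [-2.5 -3.8 -2.4]
-0.64 8.9667 [-2.5 -2.8 -2.6]
-0.44 9.3167 [ 0.4 -3.8 -2.7]
-0.24 9.6667 [ 0.1 -4.8 -2.3]
-0.1 9.9583 [ 1.7 -4.7 -3.3]
0.03 10.2417 [ 1.9 -4.9 -2.6]
cam_peg scene [260.1 230. ] 0.71 [ 0.6521 -0.0435]
cam_peg top [376.1 216.6] 0.67 [ 0.6452 -0.0487]
cam_pivot top [382.7 240. ] 0.57 [ 0.6072 -0.0621]
tray_push scene [334.2 175.5] 0.82 [ 0.4539 -0.0887]
tray_push top [400.6 316.6] 0.89 [ 0.4583 -0.0868]
jar scene [382.2 276.8] 0.89 [0.4801 0.1358]
jar scene [261.4 230. ] 0.2 [ 0.6348 -0.0847]
jar top [283.2 307.2] 0.89 [0.4857 0.1358]
tin scene [197.3 185.5] 0.75 [ 0.7018 -0.259 ]
tin top [477.5 188.8] 0.98 [ 0.7118 -0.2597]
mug scene [262.2 147.8] 0.59 [ 0.5282 -0.2797]
mug scene [198.4 185.4] 0.41 [ 0.6996 -0.258 ]
mug top [496.  275.8] 0.93 [ 0.5348 -0.2832]
13.3583
0.014565544625364185 0.050132076041311896
-0.06295006700365255 0.04232056216370835
```

View pics/d_scene.png

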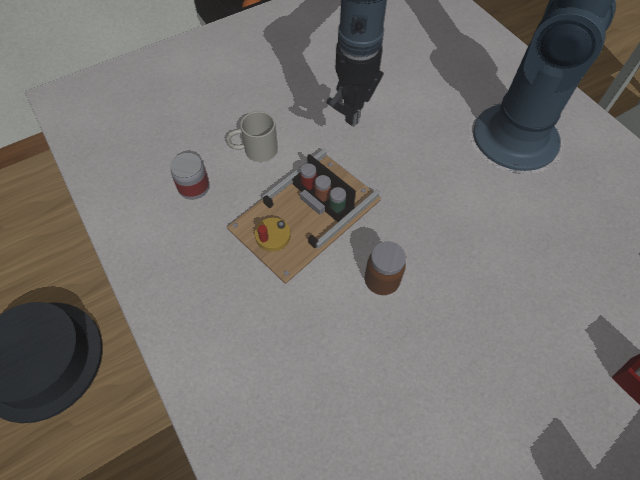

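The peg (262,232) now stands straight ahead of the pivot (281,225), within about 0.06 rad of the low point. The tray hasn't moved and the loose items are in place. Next I push the tray home.

```bash
python3 - <<'E'
from h import *
q=quat(YAW+np.pi/2)
movel([*W(-.2,0),.062],q,speed=.15); f0=np.array(read_ft_force()); print(read_time_s(),f0.round(1))
def go(x):
    movel([*W(x,0),.062],q,speed=.05)
    f=(np.array(read_ft_force())-f0); e=U(read_eef_pos()); print(x,read_time_s(),f.round(1),e.round(4)); return -(f[:2]@(W(1,0)-O))
for x in(-.165,-.14,-.12,-.107): go(x)
x=-.107
while x<-.088:
    x+=.002
    if go(x)>11: break
pause(.2)
movel([*W(-.2,0),.062],q,speed=.12); movel([*W(-.2,0),.25],q,speed=.2)
snap("e"); find(["cam_peg","cam_pivot","tray_push","tray_nose"]); print(read_time_s())
a,b=[cv2.imread(f"pics/e_{c}.png")[y:y+150,x0:x0+180] for c,x0,y in(("top",310,195),("scene",215,140))]
cv2.imwrite("pics/e_crop.png",cv2.resize(np.hstack([a,b]),None,fx=2.2,fy=2.2,interpolation=cv2.INTER_CUBIC))
E
```

```text
14.525 [ 0.2 -0.2  0.5]
-0.165 15.375 [-0.3  0.9 -1.5] [-0.1654  0.0002]
-0.14 16.025 [ 0.   0.5 -0.7] [-1.39e-01  1.00e-04]
-0.12 16.575 [ 0.4  0.7 -0.9] [-1.184e-01  1.000e-04]
-0.107 16.9833 [ 0.5 -0.4 -0.8] [-0.1057  0.    ]
-0.105 17.2333 [-0.8 -0.2 -0.5] [-0.1048  0.    ]
-0.103 17.4833 [-2.1 -0.3 -0.4] [-0.1032 -0.    ]
-0.10099999999999999 17.7333 [-1.2 -0.6 -1.1] [-1.011e-01 -1.000e-04]
-0.09899999999999999 17.9833 [-1.3  0.1 -1. ] [-0.0989  0.    ]
-0.09699999999999999 18.2333 [-1.9 -1.1 -1.9] [-0.0967 -0.    ]
-0.09499999999999999 18.4833 [-3.7 -0.6  0.9] [-0.0955 -0.    ]
-0.09299999999999999 18.7333 [-8.4 -2.2  4.6] [-0.0955 -0.    ]
-0.09099999999999998 18.9833 [-12.5  -1.9   8. ] [-0.0955 -0.    ]
cam_peg scene [263.  225.8] 0.84 [ 0.6428 -0.049 ]
cam_peg top [373.6 216.8] 0.92 [ 0.645 -0.044]
cam_peg top [392.2 282.9] 0.68 [ 0.5196 -0.073 ]
cam_pivot scene [281.  223.1] 0.97 [ 0.5999 -0.059 ]
cam_pivot top [378.8 240.9] 0.72 [ 0.6057 -0.0545]
tray_push scene [309.7 193. ] 0.84 [ 0.5207 -0.077 ]
tray_push top [392.4 281.2] 0.91 [ 0.5242 -0.0748]
tray_nose scene [285.9 224.7] 0.83 [ 0.5911 -0.055 ]
tray_nose scene [195.8 186.4] 0.72 [ 0.7089 -0.2385]
tray_nose top [381.3 249.2] 0.66 [ 0.5906 -0.0592]
tray_nose top [477.3 188.8] 0.36 [ 0.705 -0.253]
21.8333
```

View pics/e_crop.png

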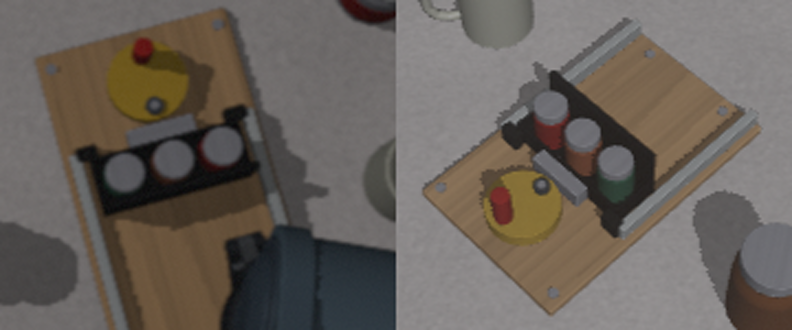

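The plate sits against both stops, with the nose just short of the cam's low point, and the peg is straight ahead of the pivot. The hard stop held at -0.0955 as the force rose to 12 N. The arm is clear.

```bash
python3 -c "
from bench import *
print(read_ft_force(),read_eef_pos()); print(sign_off())"
```

```text
[ 0.18031752 -0.16347729 -0.02443841] [ 0.40903949 -0.10290153  0.24982808]
the job is handed in; nothing more can be done
None
```

I turned the cam to its low point (within about 0.1 rad by camera), then pushed the tray fully home against its end stops; the arm ended clear, the loose items were left untouched, and the job was handed in at about 22 s.

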